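Sweep the spilled bushings into the empty carton

ROBOT

A 6-joint arm with a two-finger parallel gripper is mounted at the origin on the work surface. World frame = base frame: x ahead of the robot, y to its left, z up, the work surface at z = 0. Lengths are in m, angles in degrees, forces in N, time in s.
With the tool pointing down it reaches from about 0.25 to 0.8 m from the base axis. Payload 8.5 kg.
Tool frame: the origin (TCP) lies on the centre line of the jaws, within the pads' length; the fingertips stand 8 mm ahead of it and the grasp point (between the pads) lies 11 mm behind it; z points along the fingers, y is the direction in which the jaws open and shut (so a half turn about z gives the same grasp; the last joint's range is limited). The gripper opens to 85 mm and grips with 20 to 120 N. Pads are 22 mm wide; open, the fingers measure 114 mm over their backs; the gripper's body (76 mm by 85 mm) begins 54 mm behind the grasp point. The pads swing forward as they close: fully open they stand 13 mm farther back than shut.
Start: joints at [75.688, 13.648, -0.773, 75.585, 0, 90], TCP at [0.13, 0.509, 0.239] pointing down, gripper open.
Joint ranges: [-152.45, 152.45], [-59.26, 108.67], [-65.41, 83.53], [-104.44, 129.93], [-82.83, 76.93], [-180, 180]. Speed limits (degrees/s): [127.2, 127.2, 159.86, 180, 180, 180].

INTERFACE

Orientations are given as a 3x3 rotation matrix whose columns are the frame's x, y, z axes.
In Python, from station import observe, read_camera, camera_info, hand_in gives the robot as it stands. The module is installed in compiled form; this text tells all that it offers.
- The arm moves only by the shell command python3 -m inch 'ROWS' [FORCE]. ROWS is JSON, a list that holds one entry, the list of rows, each a list of 7 numbers: the shift along the tool's x, y, z in cm, then the turn, a rotation vector about the tool's x, y, z in degrees, then the opening, from 0 (shut) to 1 (fully open). A call has 1 to 10 rows; each row shifts and turns the commanded pose from where the row before left it, along the tool's axes as they then stand; what a row does not reach is not made up. A row lasts 1/8 s, in which the tool goes at most 62.5 mm and 10.7 degrees, less where a joint would pass 70% of its speed; a pose out of reach is approached as far as the arm can. A call is refused whole if a number of a shift passes 6.25 or a number of a turn 10.7, either way. A call with a gripper value outside its range is refused whole. The fingers move at their own pace and stop on an object; FORCE is the grip in N (left out, the last holds). Time passes only in rows, so rows that do not move let the fingers close. It gives the time, the measured TCP pose, the force and the opening at its end, in the units of the state.
- observe(): the state, without advancing time (a new reading comes with each control period).
- read_camera(name): name is "scene" or "top" or "wrist"; returns the picture (384x512x3 uint8, red, green, blue); there is no depth.
- camera_info(name): a dict with "fx", "fy", "cx", "cy" (pixels), "cam_to_world" (4x4, takes a point from camera to world coordinates). Camera axes: x right, y down, z forward; pixel columns grow to the right and rows downward; lengths in m; the calibration is good to about 2 mm. A picture is of the moment at which its call begins: read the wrist's pose just before it. camera_info takes no time and is no camera call; for the wrist camera it gives the pose at the moment of the call.
- hand_in(): hands the job in, once; it reports no verdict.
The state is a dict: "time_s": time; "joint_pos": joint angles; "dq": joint speeds; "tau": joint torques, N m; "position": TCP position; "tool_rot": TCP orientation; "contact_force": force on the tool from outside, world axes, zero at the start; "wrist_torque": the same for the moment, N m; "gripper_width": finger opening in m.
Only numpy, scipy, OpenCV 4.12 (cv2) and the standard library are available. Lean on these libraries where they do the work, as an engineer would, in place of code of your own. Each camera call takes 0.05 s, during which the arm holds its last target.

TASK

Five brass bushings lie scattered round the tape and the jar on the sorting board. Using the wooden hand sweep, and never touching the bushings with the gripper or arm, sweep all five off the board's end into the empty carton, not the full one, then stand the sweep upright on its rubber mat again. Leave the tape, the jar, the spray can and the cup standing where they are.

Things in the scene. Friction and masses are not known exactly. Their poses are not given: they have to be found in the camera images.
- board: plywood sorting board fixed on the bench, 280 (x) x 410 (y) x 70 mm high. Its flat top is 70 mm above the origin (centre of the underside). Each long side (x = +-130 to +-140 mm) carries a rim 12 mm high above the top, so 260 mm is free between the rims; the two ends (y = +-205 mm) are open, with no rim
- empty_carton: the EMPTY open cardboard carton, fixed, standing 3 mm off one end of the board; outside 270 (x) x 110 (y) x 65 mm high, walls and bottom 4 mm (rim 5 mm lower than the board's top). Origin at the centre of its underside. At the +y or the -y end of the board
- full_carton: the carton of the same size at the other end of the board, fixed, filled nearly to the rim with brass bushings; origin at the centre of its underside
- mat: black rubber mat fixed on the bench, 130 (x) x 80 (y) x 4 mm, at the robot's far left or far right; origin at the centre of its underside
- sweep: the wooden hand sweep, standing upright on the mat: a block 64 (x) x 20 (y) x 40 mm high with a rubber sole, and on it an upright handle 34 (x) x 20 (y) mm from 40 to 105 mm above the sole; 140 g. Origin at the centre of the sole, z up; its broad faces look along its +-y
- bush0: a brass bushing: plain ring, 32 mm outer diameter, 16 mm bore, 16 mm high, 80 g, at first lying flat on the sorting board; origin at the centre of its underside
- bush1: a brass bushing: plain ring, 32 mm outer diameter, 16 mm bore, 16 mm high, 80 g, at first lying flat on the sorting board; origin at the centre of its underside
- bush2: a brass bushing: plain ring, 32 mm outer diameter, 16 mm bore, 16 mm high, 80 g, at first lying flat on the sorting board; origin at the centre of its underside
- bush3: a brass bushing: plain ring, 32 mm outer diameter, 16 mm bore, 16 mm high, 80 g, at first lying flat on the sorting board; origin at the centre of its underside
- bush4: a brass bushing: plain ring, 32 mm outer diameter, 16 mm bore, 16 mm high, 80 g, at first lying flat on the sorting board; origin at the centre of its underside
- tape: bystander: roll of paper tape lying flat on the board, 80 mm diameter, 45 mm high; origin at the centre of its underside
- jar: bystander: small jar with a steel lid standing on the board, 56 mm diameter, 55 mm high; origin at the centre of its underside
- can: bystander: white spray can standing on the bench beyond the board, 54 mm diameter, 160 mm high; origin at the centre of its underside
- cup: bystander: steel cup standing on the bench on the other side of the board from the mat, 70 mm diameter, 85 mm high; origin at the centre of its underside
There are look-alikes about, which are no part of the job. There is more than one size of the sweep; the one meant has the size given above.

How it is judged (in metres and radians):
On the way, in this order (a step that is already met when the one before it is completed fails the run):
1. the sweep is lifted off the mat (z of sweep in the frame of mat above 0.03 m), for 0.1 s.
2. all five bushings are inside the empty carton (x of bush0 in the frame of empty_carton between -0.132 and 0.132 m and y of bush0 in the frame of empty_carton between -0.052 and 0.052 m and z of each of bush0, bush1, bush2, bush3, bush4 in the frame of empty_carton below 0.055 m and x of bush1 in the frame of empty_carton between -0.132 and 0.132 m and y of bush1 in the frame of empty_carton between -0.052 and 0.052 m and x of bush2 in the frame of empty_carton between -0.132 and 0.132 m and y of bush2 in the frame of empty_carton between -0.052 and 0.052 m and x of bush3 in the frame of empty_carton between -0.132 and 0.132 m and y of bush3 in the frame of empty_carton between -0.052 and 0.052 m and x of bush4 in the frame of empty_carton between -0.132 and 0.132 m and y of bush4 in the frame of empty_carton between -0.052 and 0.052 m), for 0.2 s.
At the end, for the whole second after the job is handed in: All five bushings lie at rest inside the empty carton, below its rim, and the sweep stands upright (within about 6 degrees) and at rest with its sole on the rubber mat, its centre within 55 mm (mat x) and 36 mm (mat y) of the mat's centre (all of step 2 and linear speed of each of bush0, bush1, bush2, bush3, bush4, sweep below 0.03 m/s and x of sweep in the frame of mat between -0.055 and 0.055 m and y of sweep in the frame of mat between -0.036 and 0.036 m and angle between sweep's own z axis and vertical below 0.1 rad and z of sweep in the frame of mat below 0.01 m); the robot touches nothing.
It fails at once if the gripper or arm touches a bushing (contact force between any of the fingers, the arm and bush0 above 0.5 N or contact force between any of the fingers, the arm and bush1 above 0.5 N or contact force between any of the fingers, the arm and bush2 above 0.5 N or contact force between any of the fingers, the arm and bush3 above 0.5 N or contact force between any of the fingers, the arm and bush4 above 0.5 N).
It fails at once if the tape, jar, can or cup is shifted by more than 20 mm or tipped (distance of any of tape, jar, can, cup from where it was at the start of the episode above 0.02 m or angle between any of tape, jar, can, cup's own z axis and vertical above 0.3 rad).
It also fails if it takes over 72 s, if anything falls off the work surface, if the arm or the gripper's body presses on something with over 40 N, if the wrist force passes 120 N, or if a joint passes its speed limit or range.

## Working session

There is one attempt and no reset: what is moved stays moved. The work goes in short steps, Python scripts to look and compute and a shell command to move; the robot and the scene stay as the last step left them, time stands still between calls to the robot, and variables do not carry over. Pictures are saved under pics/ and viewed, and the job is handed in when it is done.

```bash
mkdir -p pics; ls
python3 - <<'E'
from station import *
import cv2,json
for n in ("scene","top","wrist"):
    i=camera_info(n); print(n,i["fx"],i["fy"],i["cx"],i["cy"]); print(i["cam_to_world"])
    im=read_camera(n); cv2.imwrite(f"pics/{n}0.png",im[:,:,::-1])
print(observe())
E
```

```text
pics
scene 484.3653531348454 484.3653531348454 252.11916277151857 187.79667495881557
[[-0.43447799  0.73948451 -0.51419017  1.27369451]
 [ 0.90068017  0.35800188 -0.24619076  0.38836933]
 [ 0.0020268  -0.57008536 -0.82158297  1.18593748]
 [ 0.          0.          0.          1.        ]]
top 384.5929972436095 384.5929972436095 253.65921555314242 188.23690778621165
[[-0.02593659 -0.98368245  0.17803409  0.34482426]
 [-0.99937094  0.02982354  0.0191908   0.0500919 ]
 [-0.02418726 -0.17742435 -0.98383717  1.36470193]
 [ 0.          0.          0.          1.        ]]
wrist 281.9172776836693 281.9172776836693 252.5910065430848 188.61931229832402
[[ 2.48608508e-01  9.30034896e-01  2.70608391e-01  6.07852381e-02]
 [ 9.68603919e-01 -2.38562913e-01 -6.99584444e-02  5.26303033e-01]
 [-5.06668567e-04  2.79504613e-01 -9.60144216e-01  3.74372357e-01]
 [ 0.00000000e+00  0.00000000e+00  0.00000000e+00  1.00000000e+00]]
{'time_s': 0.15, 'joint_pos': array([ 7.56885982e+01,  1.36729391e+01, -8.06819737e-01,  7.55853413e+01,
        6.46705579e-04,  8.99997793e+01]), 'dq': array([ 0.0268952 ,  0.01026339,  0.02674576, -0.06745522, -0.05906426,
       -0.03832883]), 'tau': array([-3.79830581e-04, -5.39078271e+01,  3.46598125e+01,  1.44551822e-02,
       -1.87191046e-05,  1.19708425e-06]), 'position': array([0.1296914 , 0.50839057, 0.23881982]), 'tool_rot': array([[-9.68967508e-01,  2.47187950e-01, -2.91798905e-04],
       [ 2.47188122e-01,  9.68966886e-01, -1.09816019e-03],
       [ 1.12915101e-05, -1.13621077e-03, -9.99999354e-01]]), 'contact_force': array([-0.35394649, -0.86268772, -0.40681029]), 'wrist_torque': array([ 0.02010399, -0.02203142,  0.01815803]), 'gripper_width': 0.08534252116697116}
```

View pics/scene0.png

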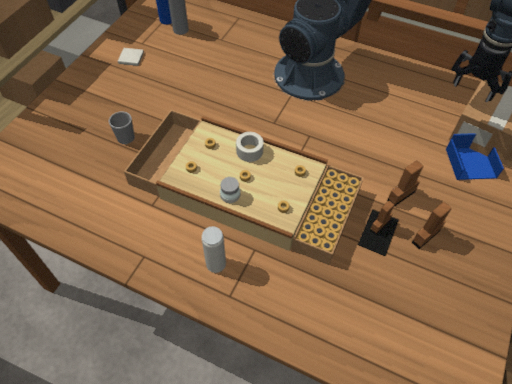

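View pics/top0.png

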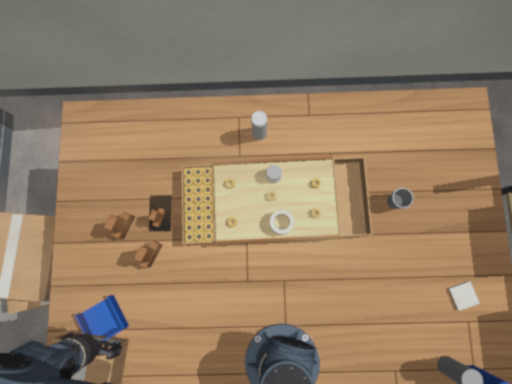

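View pics/wrist0.png

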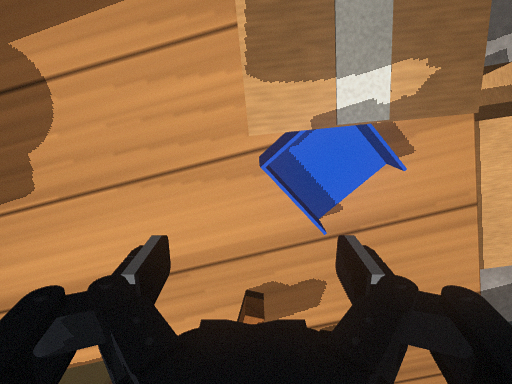

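The overview shows the empty carton at the -y end (top image around 352,198), the full one at +y (198,205) and the mat at (160,213). There are three sweep-like objects in the top picture: (157,217) on the mat, (118,226) and (147,254) on the bench. I'll enlarge to confirm which one is meant.

```bash
cat > h.py <<'E'
import numpy as np,cv2
from station import *
def ray(n,u,v,info=None):
    i=info or camera_info(n);T=np.array(i["cam_to_world"])
    d=T[:3,:3]@np.array([(u-i["cx"])/i["fx"],(v-i["cy"])/i["fy"],1]);return T[:3,3],d
def px(n,u,v,z,info=None):
    o,d=ray(n,u,v,info);return (o+d*(z-o[2])/d[2]).round(4)
def proj(n,P,info=None):
    i=info or camera_info(n);T=np.linalg.inv(np.array(i["cam_to_world"]))
    p=T[:3,:3]@np.array(P)+T[:3,3];return np.array([p[0]/p[2]*i["fx"]+i["cx"],p[1]/p[2]*i["fy"]+i["cy"]])
def crop(src,dst,x0,y0,x1,y1,s):
    im=cv2.imread(src)[y0:y1,x0:x1];cv2.imwrite(dst,cv2.resize(im,None,fx=s,fy=s,interpolation=cv2.INTER_CUBIC))
E
python3 - <<'E'
from h import *
crop("pics/top0.png","pics/c1.png",95,150,195,270,5)
crop("pics/top0.png","pics/c2.png",175,150,375,250,4)
crop("pics/scene0.png","pics/c3.png",350,150,460,260,5)
E
```

```text
(no output)
```

View pics/c1.png

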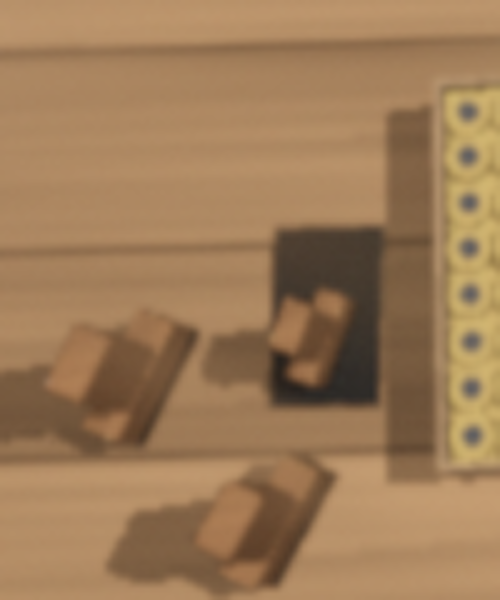

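View pics/c2.png

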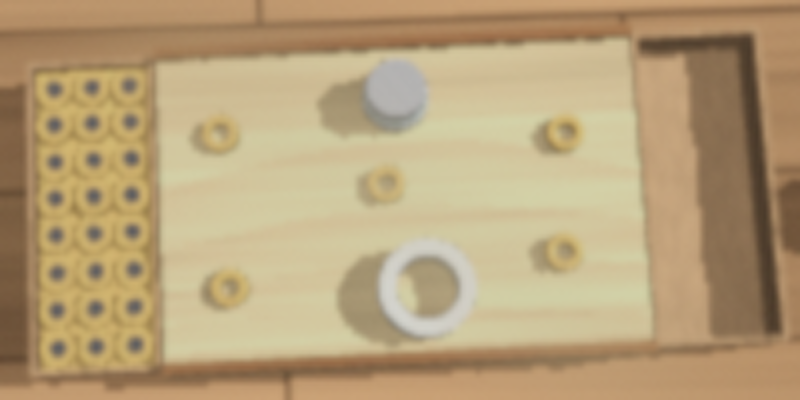

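View pics/c3.png

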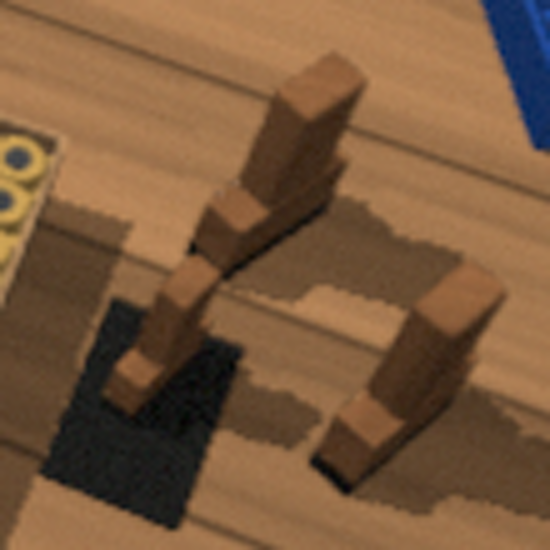

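Run:
```python
from h import *
def c1(x,y,z): return px("top",95+(x+.5)/5-.5,150+(y+.5)/5-.5,z)
def c2(x,y,z): return px("top",175+(x+.5)/4-.5,150+(y+.5)/4-.5,z)
def c3(x,y,z): return px("scene",350+(x+.5)/5-.5,150+(y+.5)/5-.5,z)
print("mat top",[c1(*p,.004)[:2] for p in [(275,230),(383,232),(378,406),(270,404)]])
print("mat sc",[c3(*p,.004)[:2] for p in [(115,300),(243,350),(180,528),(42,475)]])
print("handle",[c1(*p,.109)[:2] for p in [(285,295),(313,307),(298,357),(270,342)]])
print("handle sc",[c3(*p,.109)[:2] for p in [(190,255),(222,268),(190,312),(158,305)]])
print("block",[c1(*p,.044)[:2] for p in [(318,288),(355,300),(322,392),(285,378)]])
print("board",[c2(*p,.07)[:2] for p in [(155,62),(632,38),(655,342),(160,362)]])
for n,x,y in [("b0",219,132),("b1",228,287),("b2",384,183),("b3",563,132),("b4",563,252)]: print(n,c2(x,y,.083)[:2])
print("tape",c2(427,287,.115)[:2],"jar",c2(396,90,.125)[:2])
print("carton",[c2(*p,.065)[:2] for p in [(637,40),(752,35),(780,338),(655,346)]])
```

```text
mat top [array([0.5755, 0.4527]), array([0.5717, 0.3743]), array([0.4468, 0.3764]), array([0.4503, 0.4535])]
mat sc [array([0.4516, 0.3799]), array([0.4521, 0.4558]), array([0.5766, 0.4564]), array([0.5783, 0.3786])]
handle [array([0.5139, 0.414 ]), array([0.5053, 0.3952]), array([0.4725, 0.4045]), array([0.4829, 0.4233])]
handle sc [array([0.48  , 0.4079]), array([0.4806, 0.4256]), array([0.5146, 0.4183]), array([0.5177, 0.4019])]
block [array([0.5268, 0.4098]), array([0.5177, 0.3838]), array([0.4545, 0.4057]), array([0.4648, 0.4316])]
board [array([0.6648, 0.2129]), array([ 0.6729, -0.1998]), array([ 0.4119, -0.2026]), array([0.4066, 0.2106])]
b0 [0.5987 0.1572]
b1 [0.4666 0.1516]
b2 [0.5506 0.0185]
b3 [ 0.5897 -0.1342]
b4 [ 0.4879 -0.1286]
tape [ 0.459  -0.0127] jar [0.6211 0.0071]
carton [array([ 0.6723, -0.205 ]), array([ 0.6735, -0.3042]), array([ 0.4127, -0.3076]), array([ 0.4089, -0.2034])]
```

The one at (157,217) on the mat fits: about 64 mm long and 20 mm thick with a handle of about 34 x 20 mm. The other two, at (118,226) and (147,254), are larger and stand on the bare bench. I'll move above the small one for a wrist view.

```bash
python3 -m inch '[[[-4.7,0,0,0,0,0,1],[-4.7,0,0,0,0,0,1],[-4.7,0,0,0,0,0,1],[-4.7,0,0,0,0,0,1],[-4.7,0,0,0,0,0,1],[-4.7,0,0,0,0,0,1],[-4.7,0,0,0,0,0,1],[-4.7,0,0,0,0,0,1],[0,0,0,0,0,0,1],[0,0,0,0,0,0,1]]]' 60
python3 - <<'E'
from h import *
print(observe()["position"],observe()["joint_pos"])
i=camera_info("wrist");np.save("wi.npy",i["cam_to_world"]);cv2.imwrite("pics/w1.png",read_camera("wrist")[:,:,::-1])
E
```

```text
time_s: 1.4
position: [0.4937, 0.4155, 0.2387]
tool_rot: [[-0.969, 0.248, -0.001], [0.248, 0.969, -0.001], [0.001, -0.001, -1.0]]
contact_force: [-0.3, 0.7, 0.1]
gripper_width: 0.0854
[0.49370791 0.41551838 0.23874002] [4.00795720e+01 2.59322880e+01 1.74772504e+01 8.16224718e+01
 1.15128230e-02 5.44194223e+01]
```

View pics/w1.png

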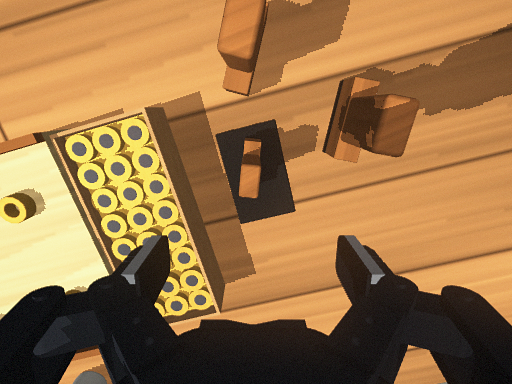

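Run:
```python
from h import *
i=camera_info("wrist")
o=observe()
for z in (.109,.044,.004): print(z,proj("wrist",[*o["position"][:2],z],i))
crop("pics/w1.png","pics/c4.png",200,100,320,240,5)
```

```text
0.109 [252.38815835 182.65571689]
0.044 [252.4173046 168.6157829]
0.004 [252.43042883 162.29375389]
```

View pics/c4.png

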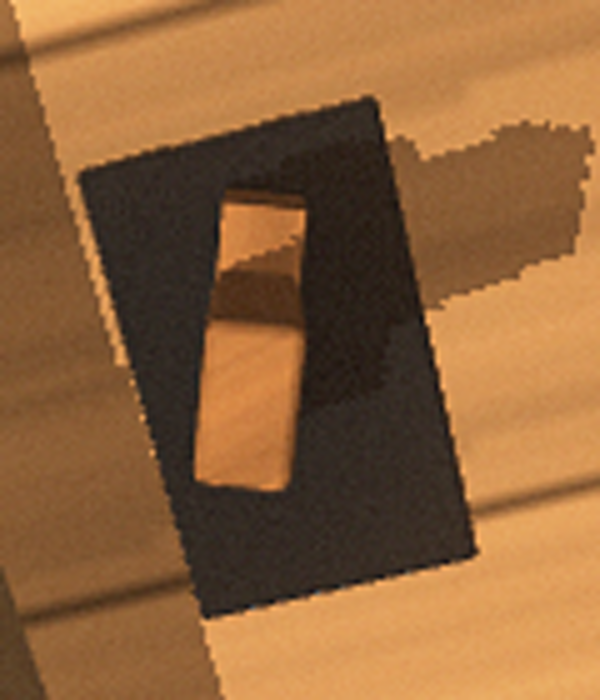

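Run:
```python
from h import *
i=camera_info("wrist")
f=lambda x,y,z: px("wrist",200+(x+.5)/5-.5,100+(y+.5)/5-.5,z,i)[:2]
h=np.array([f(*p,.109) for p in [(210,322),(303,325),(290,490),(195,482)]])
m=np.array([f(*p,.004) for p in [(80,173),(375,97),(478,553),(205,615)]])
print(h,h.mean(0));print(m,m.mean(0))
for a,b in [(0,3),(1,2),(0,1),(3,2)]:
    d=h[b]-h[a];e=m[b]-m[a];print(np.hypot(*d),np.degrees(np.arctan2(d[1],d[0])),np.degrees(np.arctan2(e[1],e[0])))
```

```text
[[0.4728 0.4104]
 [0.4778 0.4275]
 [0.5094 0.417 ]
 [0.5031 0.3992]] [0.490775 0.413525]
[[0.4456 0.3787]
 [0.446  0.4572]
 [0.574  0.457 ]
 [0.5731 0.378 ]] [0.509675 0.417725]
0.03230371495664236 -20.286175790055147 -0.3145619034839629
0.03329879877713306 -18.38053689292331 -0.08952458263393688
0.01781600404131073 73.70120361846267 89.70804951014227
0.018882002012498542 70.50946949202464 89.34729150806189
```

```bash
python3 -m inch '[[[0.2,-0.25,0,0,0,3.7,1],[0,0,3,0,0,0,1],[0,0,3,0,0,0,1],[0,0,3,0,0,0,1],[0,0,3,0,0,0,1],[0,0,2.5,0,0,0,1],[0,0,1.5,0,0,0,1],[0,0,0,0,0,0,1],[0,0,0,0,0,0,1]]]' 60
python3 - <<'E'
from h import *
cv2.imwrite("pics/w2.png",read_camera("wrist")[:,:,::-1])
E
```

```text
time_s: 2.58
position: [0.4918, 0.4143, 0.0804]
tool_rot: [[-0.951, 0.309, 0.001], [0.309, 0.951, 0.001], [-0.001, 0.001, -1.0]]
contact_force: [0.5, 0.6, -0.7]
gripper_width: 0.0852
```

View pics/w2.png

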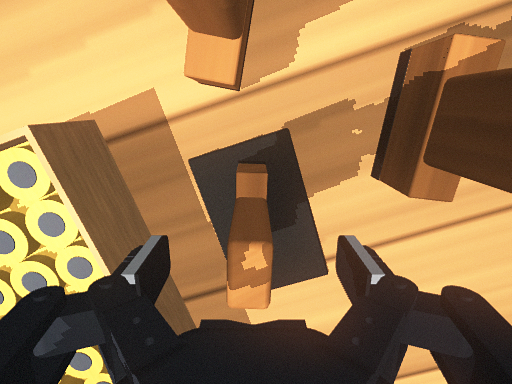

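The handle, with its top at about (248,285), stands between the open jaws at (150,260) and (360,260) and lies square to them. Now I'll close.

```bash
python3 -m inch '[[[0,0,0,0,0,0,0],[0,0,0,0,0,0,0],[0,0,0,0,0,0,0],[0,0,0,0,0,0,0],[0,0,0,0,0,0,0],[0,0,0,0,0,0,0]]]' 60
python3 - <<'E'
from h import *
cv2.imwrite("pics/w3.png",read_camera("wrist")[:,:,::-1])
E
```

```text
time_s: 3.38
position: [0.4916, 0.4138, 0.0794]
tool_rot: [[-0.951, 0.309, 0.0], [0.309, 0.951, -0.0], [-0.0, 0.0, -1.0]]
contact_force: [0.8, -1.4, 1.9]
gripper_width: 0.0195
```

View pics/w3.png

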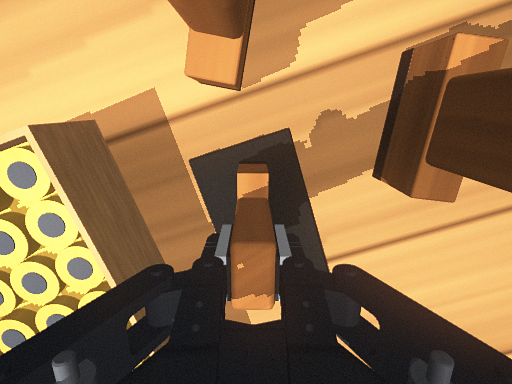

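```bash
python3 -m inch '[[[0,0,-1,0,0,0,0],[0,0,-4.5,0,0,0,0],[0,0,-4.5,0,0,0,0],[0,0,-5,0,0,0,0],[0,0,0,0,0,-9,0],[0,0,0,0,0,-9,0],[0,0,0,0,0,0,0]]]' 60
python3 - <<'E'
from h import *
cv2.imwrite("pics/w4.png",read_camera("wrist")[:,:,::-1])
crop("pics/scene0.png","pics/c5.png",120,110,370,260,3)
E
```

```text
time_s: 4.3
position: [0.4914, 0.4137, 0.2297]
tool_rot: [[-1.0, 0.001, -0.0], [0.001, 1.0, -0.0], [0.0, -0.0, -1.0]]
contact_force: [-0.7, -0.6, -2.2]
gripper_width: 0.0195
```

View pics/w4.png

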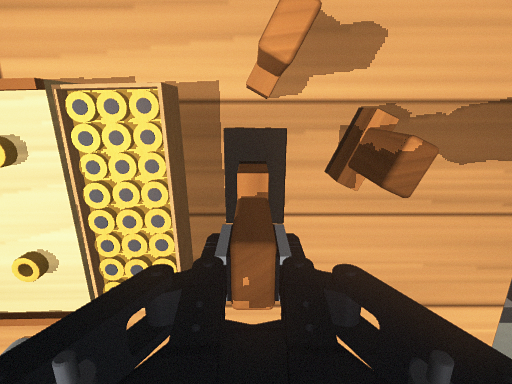

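View pics/c5.png

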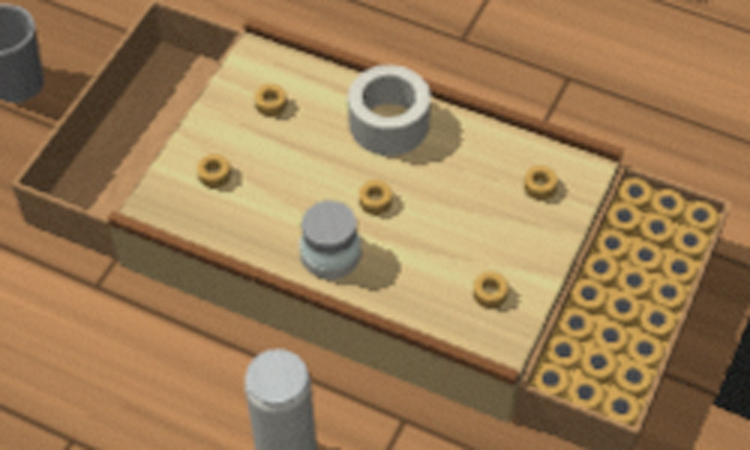

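Run:
```python
from h import *
f=lambda x,y,z: px("scene",120+(x+.5)/3-.5,110+(y+.5)/3-.5,z)[:2]
for n,x,y,z in [("b4",270,96,.086),("b3",213,168,.086),("b2",375,194,.086),("b1",541,180,.086),("b0",491,287,.086),("tape",390,92,.115),("jar",330,224,.125),("end-",243,35,.07),("end-b",118,208,.07),("end+",616,166,.07),("end+b",522,370,.07)]: print(n,f(x,y,z))
```

```text
b4 [ 0.4904 -0.1265]
b3 [ 0.5925 -0.1325]
b2 [0.5529 0.0198]
b1 [0.4697 0.1539]
b0 [0.6005 0.1595]
tape [ 0.4563 -0.0114]
jar [0.6257 0.0114]
end- [ 0.419  -0.1984]
end-b [ 0.6631 -0.1972]
end+ [0.4107 0.2092]
end+b [0.6581 0.2155]
```

```bash
python3 -m inch '[[[0,-3,0,0,0,0,0],[0,-5.3,0,0,0,0,0],[0,-5.3,0,0,0,0,0],[0,-5.3,0,0,0,0,0],[0,-5.3,0,0,0,0,0],[0,-5.3,0,0,0,0,0],[0,-5.3,0,0,0,0,0],[0,-5.3,0,0,0,0,0],[0.2,-5.3,0,0,0,0,0],[0,-5.3,0,0,0,0,0]]]'
python3 -m inch '[[[0,0,0,0,0,0,0],[0,0,2,0,0,0,0],[0,0,2,0,0,0,0],[0,0,0,0,0,0,0],[0,0,0,0,0,0,0]]]'
python3 - <<'E'
from h import *
cv2.imwrite("pics/w5.png",read_camera("wrist")[:,:,::-1])
im=read_camera("top")[:,:,::-1];cv2.imwrite("pics/t5.png",im);crop("pics/t5.png","pics/c6.png",175,130,375,270,4)
E
```

```text
time_s: 5.6
position: [0.4891, -0.0949, 0.2296]
tool_rot: [[-1.0, 0.004, 0.0], [0.004, 1.0, -0.0], [-0.0, -0.0, -1.0]]
contact_force: [1.8, 0.4, -1.6]
gripper_width: 0.0195
time_s: 6.22
position: [0.4898, -0.0927, 0.1901]
tool_rot: [[-1.0, 0.001, 0.001], [0.001, 1.0, -0.0], [-0.001, -0.0, -1.0]]
contact_force: [-0.3, 0.5, -0.8]
gripper_width: 0.0191
```

View pics/w5.png

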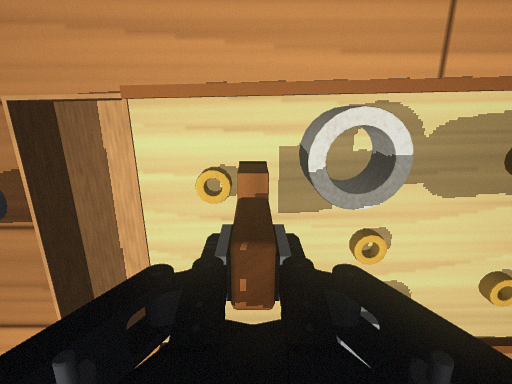

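View pics/c6.png

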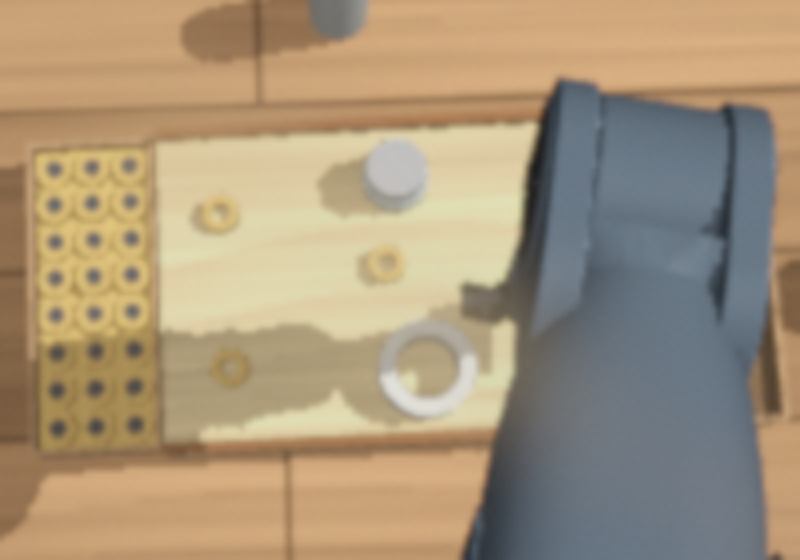

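The wrist view shows b4 at (213,184), to the carton side of the sweep block end (253,180). The tape is clear at (357,155).

Run:
```python
from h import *
i=camera_info("wrist")
print("b4",px("wrist",212,185,.086,i),"tape",px("wrist",358,154,.115,i),"b2",px("wrist",369,246,.086,i),"edge",px("wrist",125,100,.07,i),px("wrist",149,262,.07,i), px("wrist",5,101,.065,i))
```

```text
b4 [ 0.4854 -0.1285  0.086 ] tape [ 0.4534 -0.0134  0.115 ] b2 [0.5454 0.0169 0.086 ] edge [ 0.4134 -0.203   0.07  ] [ 0.5715 -0.1988  0.07  ] [ 0.4139 -0.3112  0.065 ]
```

```bash
python3 -m inch '[[[0.2,0,2,0,0,0,0],[0,0,1.5,0,0,0,0],[0,0,0.8,0,0,0,0],[0,0,0,0,0,0,0],[0,-0.5,0,0,0,0,0],[0,-1,0,0,0,0,0],[0,-1.4,0,0,0,0,0],[0,-1.4,0,0,0,0,0]]]'
python3 - <<'E'
from h import *
cv2.imwrite("pics/w6.png",read_camera("wrist")[:,:,::-1])
E
```

```text
time_s: 7.32
position: [0.4875, -0.1374, 0.1465]
tool_rot: [[-1.0, 0.001, 0.0], [0.001, 1.0, -0.0], [-0.0, -0.0, -1.0]]
contact_force: [1.0, 1.7, 0.6]
gripper_width: 0.0192
```

View pics/w6.png

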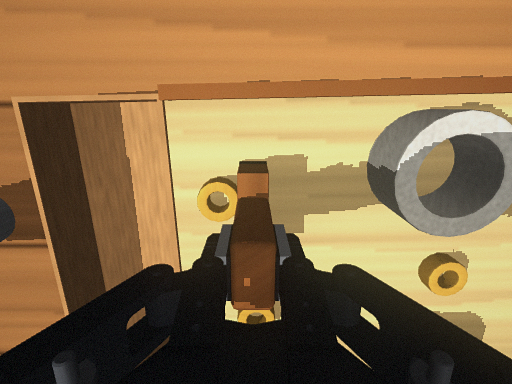

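```bash
python3 -m inch '[[[0,-1.4,0,0,0,0,0],[0,-1.4,0,0,0,0,0],[0,-1.4,0,0,0,0,0],[0,-1.4,0,0,0,0,0],[0,-1.2,0,0,0,0,0],[0,-0.8,0,0,0,0,0],[0,0,0,0,0,0,0],[0,0,0,0,0,0,0]]]'
python3 - <<'E'
from h import *
cv2.imwrite("pics/w7.png",read_camera("wrist")[:,:,::-1])
E
```

```text
time_s: 8.38
position: [0.4873, -0.212, 0.1463]
tool_rot: [[-1.0, 0.0, -0.0], [0.0, 1.0, 0.0], [0.0, 0.0, -1.0]]
contact_force: [-0.0, 0.7, -2.4]
gripper_width: 0.019
```

View pics/w7.png

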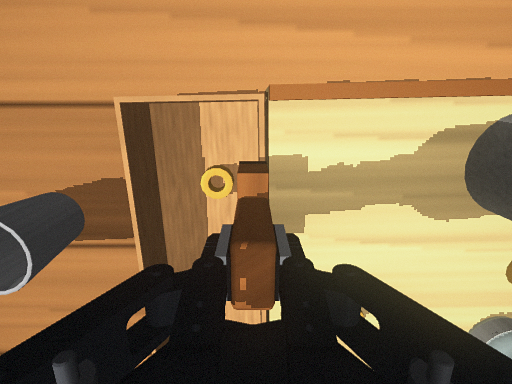

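b4 lies in the carton at (217,183). Next is b3.

```bash
python3 -m inch '[[[0,0,-2.5,0,0,0,0],[0,0,-2.5,0,0,0,0],[-2.6,2.8,0,0,0,0,0],[-2.6,2.8,0,0,0,0,0],[-2.6,2.8,0,0,0,0,0],[-2.6,2.9,0,0,0,0,0],[0,0,0,0,0,0,0],[0,0,0,0,0,0,0]]]'
python3 - <<'E'
from h import *
cv2.imwrite("pics/w8.png",read_camera("wrist")[:,:,::-1])
E
```

```text
time_s: 9.43
position: [0.591, -0.099, 0.1961]
tool_rot: [[-1.0, -0.001, -0.001], [-0.001, 1.0, -0.0], [0.001, -0.0, -1.0]]
contact_force: [0.1, -1.0, -2.4]
gripper_width: 0.019
```

View pics/w8.png

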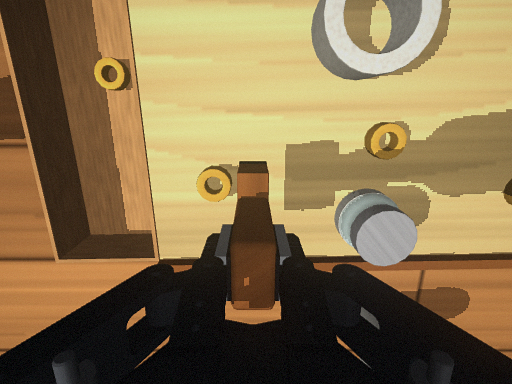

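```bash
python3 - <<'E'
from h import *
i=camera_info("wrist")
print("b3",px("wrist",212,186,.086,i),"jar",px("wrist",386,236,.125,i),"b2",px("wrist",387,141,.086,i),"tape",px("wrist",379,22,.115,i))
E
python3 -m inch '[[[0,0,2,0,0,0,0],[0,0,2,0,0,0,0],[0,0,0.95,0,0,0,0],[0,-0.5,0,0,0,0,0],[0,-1,0,0,0,0,0],[0,-1.4,0,0,0,0,0],[0,-1.4,0,0,0,0,0],[0,-1.4,0,0,0,0,0],[0,0,0,0,0,0,0]]]'
python3 - <<'E'
from h import *
cv2.imwrite("pics/w9.png",read_camera("wrist")[:,:,::-1])
E
```

```text
b3 [ 0.5887 -0.1359  0.086 ] jar [0.6197 0.008  0.125 ] b2 [0.5485 0.0173 0.086 ] tape [ 0.4642 -0.0125  0.115 ]
time_s: 10.6
position: [0.5914, -0.1577, 0.1467]
tool_rot: [[-1.0, 0.002, -0.0], [0.002, 1.0, -0.0], [0.0, -0.0, -1.0]]
contact_force: [-0.0, 0.3, -0.9]
gripper_width: 0.019
```

View pics/w9.png

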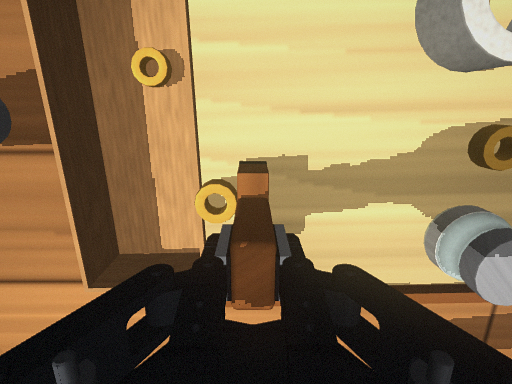

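```bash
python3 -m inch '[[[0,-1,0,0,0,0,0],[0,-1.4,0,0,0,0,0],[0,-1.4,0,0,0,0,0],[0,-1.0,0,0,0,0,0],[0,-0.6,0,0,0,0,0],[0,0,0,0,0,0,0],[0,0,0,0,0,0,0]]]'
python3 - <<'E'
from h import *
cv2.imwrite("pics/w10.png",read_camera("wrist")[:,:,::-1])
E
```

```text
time_s: 11.52
position: [0.5914, -0.21, 0.1468]
tool_rot: [[-1.0, 0.0, -0.0], [0.0, 1.0, 0.0], [0.0, 0.0, -1.0]]
contact_force: [-0.4, 0.8, -1.5]
gripper_width: 0.0194
```

View pics/w10.png

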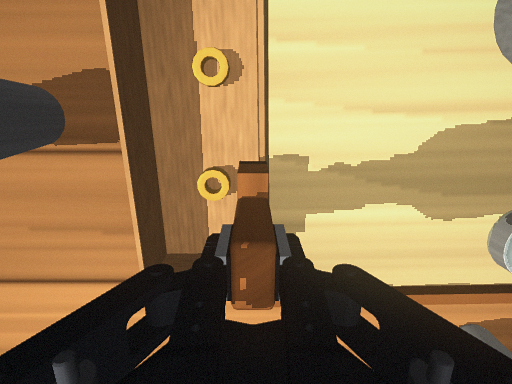

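b3 lies in the carton at (213,184) beside b4 (210,66). Now b2, down the lane between tape and jar.

```bash
python3 -m inch '[[[0,0,-4,0,0,0,0],[0,0,-4,0,0,0,0],[1.1,5.2,0,0,0,0,0],[1.1,5.2,0,0,0,0,0],[1.1,5.2,0,0,0,0,0],[1.1,5.2,0,0,0,0,0],[0,5.2,0,0,0,0,0],[0,0,0,0,0,0,0],[0,0,2.5,0,0,0,0],[0,0,0,0,0,0,0]]]'
python3 - <<'E'
from h import *
cv2.imwrite("pics/w11.png",read_camera("wrist")[:,:,::-1])
i=camera_info("wrist");print(observe()["position"],[proj("wrist",p,i) for p in [(.552,.018,.086),(.459,-.0125,.115),(.622,.009,.125)]])
E
```

```text
time_s: 12.82
position: [0.5464, 0.0494, 0.2006]
tool_rot: [[-1.0, 0.0, -0.003], [0.0, 1.0, -0.001], [0.003, -0.001, -1.0]]
contact_force: [0.0, 0.0, -1.5]
gripper_width: 0.0191
[0.54697008 0.04933535 0.20160552] [array([218.68309663, 191.99465655]), array([168.55476541,  83.24733306]), array([205.98772407, 282.27236666])]
```

View pics/w11.png

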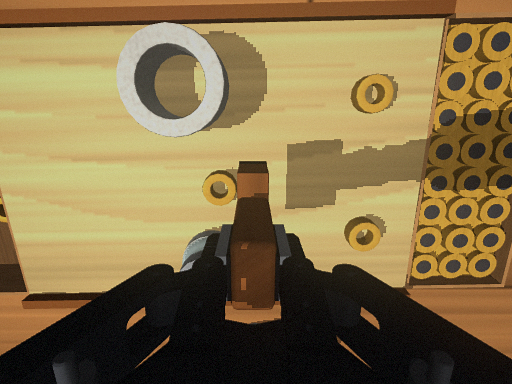

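```bash
python3 -m inch '[[[0,0,2.5,0,0,0,0],[0,0,2,0,0,0,0],[0,0,0.95,0,0,0,0],[0,-0.5,0,0,0,0,0],[0,-1,0,0,0,0,0],[0,-1.3,0,0,0,0,0],[0,-1.3,0,0,0,0,0],[0,0,0,0,0,0,0]]]'
python3 - <<'E'
from h import *
cv2.imwrite("pics/w12.png",read_camera("wrist")[:,:,::-1])
E
```

```text
time_s: 13.88
position: [0.5475, 0.0074, 0.1475]
tool_rot: [[-1.0, 0.002, 0.0], [0.002, 1.0, -0.0], [-0.0, -0.0, -1.0]]
contact_force: [-0.3, -0.6, -1.8]
gripper_width: 0.0197
```

View pics/w12.png

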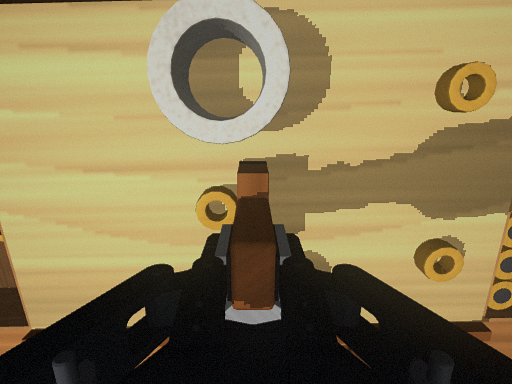

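```bash
python3 -m inch '[[[0,-0.8,0,0,0,0,0],[0,-1.4,0,0,0,0,0],[0,-1.4,0,0,0,0,0],[0,-1.4,0,0,0,0,0],[0,-1.4,0,0,0,0,0],[0,-1.4,0,0,0,0,0],[0,-1.4,0,0,0,0,0],[0,-1.4,0,0,0,0,0],[0,-1.4,0,0,0,0,0],[0,-0.8,0,0,0,0,0]]]'
python3 - <<'E'
from h import *
cv2.imwrite("pics/w13.png",read_camera("wrist")[:,:,::-1])
E
```

```text
time_s: 15.18
position: [0.5474, -0.1202, 0.1473]
tool_rot: [[-1.0, 0.001, -0.0], [0.001, 1.0, -0.0], [0.0, -0.0, -1.0]]
contact_force: [0.4, 1.6, -1.3]
gripper_width: 0.0192
```

View pics/w13.png

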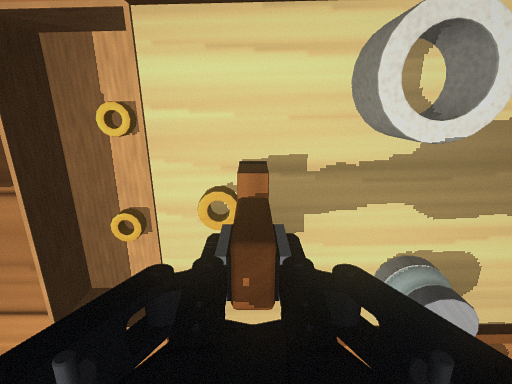

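```bash
python3 -m inch '[[[0,-0.8,0,0,0,0,0],[0,-1.4,0,0,0,0,0],[0,-1.4,0,0,0,0,0],[0,-1.4,0,0,0,0,0],[0,-1.4,0,0,0,0,0],[0,-1.4,0,0,0,0,0],[0,-0.8,0,0,0,0,0],[0,-0.4,0,0,0,0,0],[0,0,0,0,0,0,0],[0,0,0,0,0,0,0]]]'
python3 - <<'E'
from h import *
cv2.imwrite("pics/w14.png",read_camera("wrist")[:,:,::-1])
E
```

```text
time_s: 16.48
position: [0.5474, -0.2089, 0.1473]
tool_rot: [[-1.0, -0.0, -0.0], [-0.0, 1.0, 0.0], [0.0, 0.0, -1.0]]
contact_force: [0.5, 0.4, -2.3]
gripper_width: 0.019
```

View pics/w14.png

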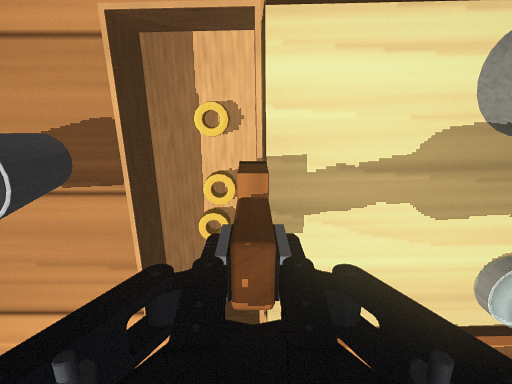

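b2 has dropped in, at (219,187). Now I'll go round to b0 and turn the sweep 90° to nudge it sideways into the lane.

```bash
python3 -m inch '[[[0,0,-4,0,0,0,0],[0,0,-4,0,0,0,0],[-1.1,4.6,0,0,0,0,0],[-1.1,4.6,0,0,0,0,0],[-1.1,4.6,0,0,0,0,0],[-1.1,4.6,0,0,0,0,0],[-1.1,4.6,0,0,0,0,0],[-1.1,4.6,0,0,0,0,0],[-1.1,4.6,0,0,0,0,0],[-1.1,4.6,0,0,0,0,0]]]'
python3 -m inch '[[[0,0,0,0,0,10,0],[0,0,0,0,0,10,0],[0,0,0,0,0,10,0],[0,0,0,0,0,10,0],[0,0,0,0,0,10,0],[0,0,0,0,0,10,0],[0,0,0,0,0,10,0],[0,0,0,0,0,10,0],[0,0,0,0,0,10,0],[0,0,0,0,0,0,0]]]'
python3 - <<'E'
from h import *
print(observe()["joint_pos"])
i=camera_info("wrist")
cv2.imwrite("pics/w15.png",read_camera("wrist")[:,:,::-1])
print([proj("wrist",p,i) for p in [(.600,.158,.086),(.468,.153,.086)]])
E
```

```text
time_s: 17.77
position: [0.6355, 0.1607, 0.2274]
tool_rot: [[-1.0, -0.0, 0.0], [-0.0, 1.0, -0.0], [-0.0, -0.0, -1.0]]
contact_force: [1.2, 0.5, -1.3]
gripper_width: 0.0192
time_s: 19.02
position: [0.6353, 0.1591, 0.2273]
tool_rot: [[-0.001, 1.0, -0.0], [1.0, 0.001, -0.0], [-0.0, -0.0, -1.0]]
contact_force: [-0.3, 0.1, -2.0]
gripper_width: 0.0192
[ 1.40579381e+01  2.70185116e+01  1.76061954e+01  8.05948397e+01
 -2.28473624e-03  1.03978108e+02]
[array([218.01600194, 180.97403992]), array([ 88.71182969, 185.72805406])]
```

View pics/w15.png

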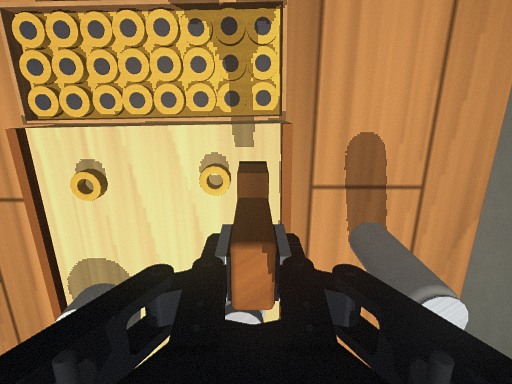

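```bash
python3 - <<'E'
from h import *
print("can",px("top",259,118,.16))
E
python3 -m inch '[[[0,0,4,0,0,0,0],[0,0,3,0,0,0,0],[0,0,1.0,0,0,0,0],[0,0,0,0,0,0,0],[0,-0.5,0,0,0,0,0],[0,-0.8,0,0,0,0,0],[0,-1.2,0,0,0,0,0],[0,-1.2,0,0,0,0,0],[0,-0.5,0,0,0,0,0],[0,0,0,0,0,0,0]]]'
python3 - <<'E'
from h import *
cv2.imwrite("pics/w16.png",read_camera("wrist")[:,:,::-1])
E
```

```text
can [0.7971 0.0499 0.16  ]
time_s: 20.32
position: [0.593, 0.1588, 0.1475]
tool_rot: [[-0.0, 1.0, -0.0], [1.0, 0.0, -0.0], [-0.0, -0.0, -1.0]]
contact_force: [0.3, 0.0, -1.4]
gripper_width: 0.0192
```

View pics/w16.png

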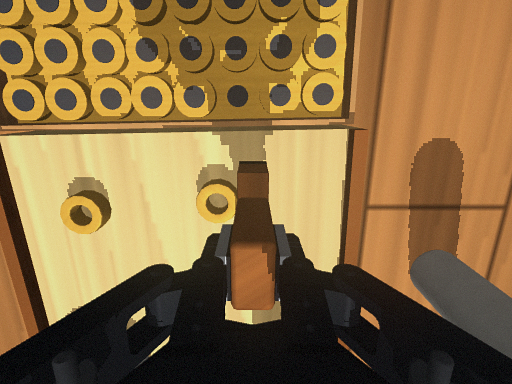

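```bash
python3 -m inch '[[[0,-0.8,0,0,0,0,0],[0,-0.8,0,0,0,0,0],[0,-0.4,0,0,0,0,0],[0,0,0,0,0,0,0],[0,0.6,0,0,0,0,0],[0,0,-4,0,0,0,0],[0,0,-2,0,0,0,0],[0,0,0,0,0,-10,0],[0,0,0,0,0,-10,0],[0,0,0,0,0,-10,0]]]'
python3 -m inch '[[[0,0,0,0,0,-10,0],[0,0,0,0,0,-10,0],[0,0,0,0,0,-10,0],[0,0,0,0,0,-10,0],[0,0,0,0,0,-10,0],[0,0,0,0,0,-10,0],[2,1.5,0,0,0,0,0],[1.2,1.5,0,0,0,0,0],[0,0,0,0,0,0,0]]]'
python3 - <<'E'
from h import *
i=camera_info("wrist")
cv2.imwrite("pics/w17.png",read_camera("wrist")[:,:,::-1])
print([proj("wrist",p,i) for p in [(.547,.158,.086),(.468,.153,.086)]])
E
```

```text
time_s: 21.62
position: [0.5801, 0.1588, 0.2072]
tool_rot: [[-0.505, 0.863, 0.0], [0.863, 0.505, -0.0], [-0.0, 0.0, -1.0]]
contact_force: [0.1, -0.3, -2.0]
gripper_width: 0.0198
time_s: 22.75
position: [0.5472, 0.1899, 0.2075]
tool_rot: [[-1.0, -0.001, 0.0], [-0.001, 1.0, 0.0], [-0.0, 0.0, -1.0]]
contact_force: [0.1, -0.3, -1.8]
gripper_width: 0.0196
[array([218.51996445, 184.64565231]), array([209.65469887,  96.85948779])]
```

View pics/w17.png

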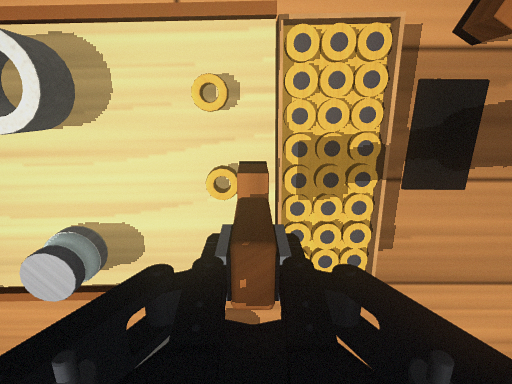

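```bash
python3 -m inch '[[[0,0.6,0,0,0,0,0],[0,0,0,0,0,0,0],[0,0,3,0,0,0,0],[0,0,2,0,0,0,0],[0,0,1,0,0,0,0],[0,0,0,0,0,0,0],[0,-0.6,0,0,0,0,0],[0,-1.2,0,0,0,0,0],[0,-1.4,0,0,0,0,0],[0,0,0,0,0,0,0]]]'
python3 - <<'E'
from h import *
cv2.imwrite("pics/w18.png",read_camera("wrist")[:,:,::-1])
E
```

```text
time_s: 24.05
position: [0.5475, 0.1613, 0.1476]
tool_rot: [[-1.0, 0.002, 0.0], [0.002, 1.0, -0.0], [-0.0, -0.0, -1.0]]
contact_force: [0.3, 0.9, -1.9]
gripper_width: 0.0193
```

View pics/w18.png

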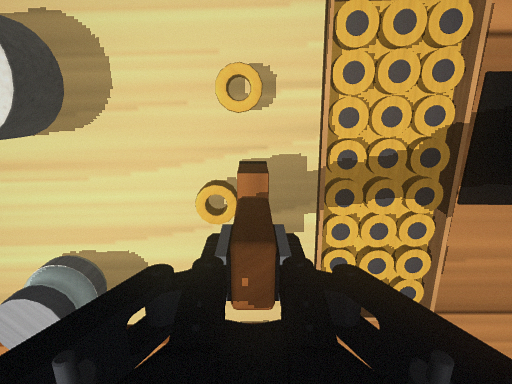

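b0 sits at (216,203) against the blade face, the same spot as the earlier pushes. I'll push on down the lane.

```bash
python3 -m inch '[[[0,-0.8,0,0,0,0,0],[0,-1.4,0,0,0,0,0],[0,-1.4,0,0,0,0,0],[0,-1.4,0,0,0,0,0],[0,-1.4,0,0,0,0,0],[0,-1.4,0,0,0,0,0],[0,-1.4,0,0,0,0,0],[0,-1.4,0,0,0,0,0],[0,-1.4,0,0,0,0,0],[0,-1.4,0,0,0,0,0]]]'
python3 - <<'E'
from h import *
cv2.imwrite("pics/w19.png",read_camera("wrist")[:,:,::-1])
E
```

```text
time_s: 25.35
position: [0.5474, 0.0278, 0.1473]
tool_rot: [[-1.0, 0.0, -0.0], [0.0, 1.0, -0.0], [0.0, -0.0, -1.0]]
contact_force: [0.0, -0.5, -2.7]
gripper_width: 0.0195
```

View pics/w19.png

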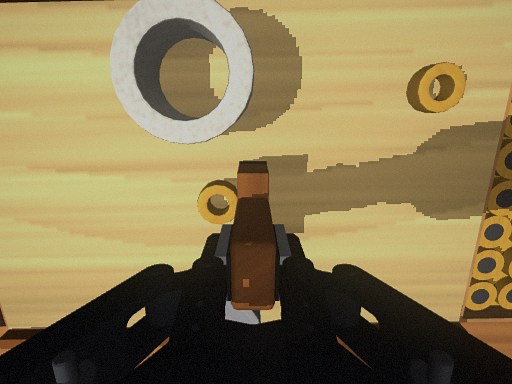

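```bash
python3 -m inch '[[[0,-0.8,0,0,0,0,0],[0,-1.4,0,0,0,0,0],[0,-1.4,0,0,0,0,0],[0,-1.4,0,0,0,0,0],[0,-1.4,0,0,0,0,0],[0,-1.4,0,0,0,0,0],[0,-1.4,0,0,0,0,0],[0,-1.4,0,0,0,0,0],[0,-1.4,0,0,0,0,0],[0,-1.4,0,0,0,0,0]]]'
python3 -m inch '[[[0,-1.4,0,0,0,0,0],[0,-1.4,0,0,0,0,0],[0,-1.4,0,0,0,0,0],[0,-1.4,0,0,0,0,0],[0,-1.4,0,0,0,0,0],[0,-1.4,0,0,0,0,0],[0,-1.2,0,0,0,0,0],[0,-0.7,0,0,0,0,0],[0,0,0,0,0,0,0],[0,0,0,0,0,0,0]]]'
python3 - <<'E'
from h import *
cv2.imwrite("pics/w20.png",read_camera("wrist")[:,:,::-1])
E
```

```text
time_s: 26.65
position: [0.5474, -0.1062, 0.1473]
tool_rot: [[-1.0, 0.0, -0.0], [0.0, 1.0, -0.0], [0.0, -0.0, -1.0]]
contact_force: [-1.1, 0.3, -1.9]
gripper_width: 0.0192
time_s: 27.9
position: [0.5474, -0.208, 0.1473]
tool_rot: [[-1.0, 0.0, -0.0], [0.0, 1.0, 0.0], [0.0, 0.0, -1.0]]
contact_force: [-0.5, 0.9, -0.7]
gripper_width: 0.0193
```

View pics/w20.png

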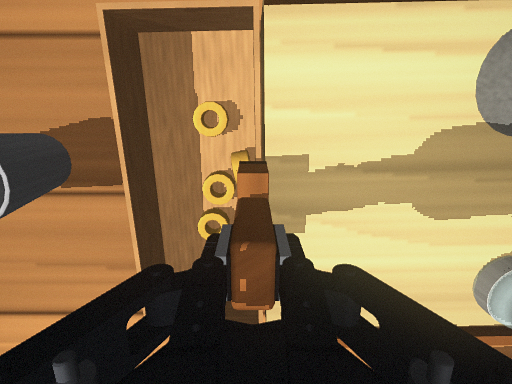

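b0 seems to have dropped on edge by the near wall, at (240,158). I'll lift and look more closely.

```bash
python3 -m inch '[[[0,0,-4,0,0,0,0],[0,0,-4,0,0,0,0],[2.2,4.6,0,0,0,0,0],[2.2,4.6,0,0,0,0,0],[2.2,4.6,0,0,0,0,0]]]'
python3 - <<'E'
from h import *
cv2.imwrite("pics/w21.png",read_camera("wrist")[:,:,::-1])
cv2.imwrite("pics/s21.png",read_camera("scene")[:,:,::-1])
crop("pics/s21.png","pics/c21s.png",120,105,200,195,6)
crop("pics/w21.png","pics/c21w.png",0,0,256,200,3)
E
```

```text
time_s: 28.58
position: [0.4806, -0.0687, 0.2274]
tool_rot: [[-1.0, 0.0, 0.0], [0.0, 1.0, 0.0], [-0.0, 0.0, -1.0]]
contact_force: [0.6, 0.1, -0.6]
gripper_width: 0.0192
```

View pics/c21w.png

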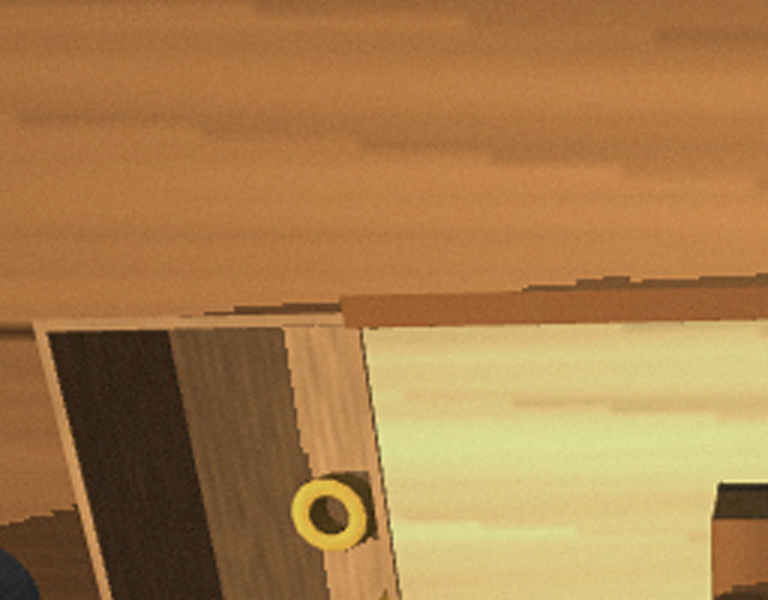

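View pics/c21s.png

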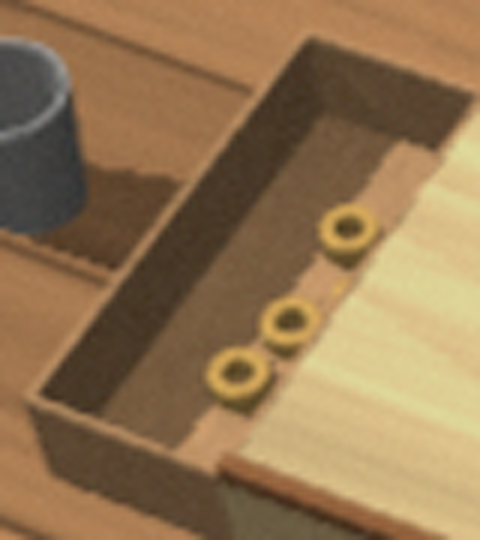

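b0 is standing on edge inside the carton against the near wall, and the other three lie flat. Now b1 from the tape side.

```bash
python3 -m inch '[[[0.9,4.4,0,0,0,0,0],[0.9,4.4,0,0,0,0,0],[0.9,4.4,0,0,0,0,0],[0.9,4.4,0,0,0,0,0],[1.0,4.4,0,0,0,0,0],[0,0,0,0,0,10,0],[0,0,0,0,0,10,0],[0,0,0,0,0,10,0],[0,0,0,0,0,10,0],[0,0,0,0,0,10,0]]]'
python3 -m inch '[[[0,0,0,0,0,10,0],[0,0,0,0,0,10,0],[0,0,0,0,0,10,0],[0,0,0,0,0,10,0],[0,0,2,0,0,0,0],[0,0,0,0,0,0,0]]]'
python3 - <<'E'
from h import *
i=camera_info("wrist")
cv2.imwrite("pics/w22.png",read_camera("wrist")[:,:,::-1])
print([proj("wrist",p,i) for p in [(.468,.153,.086)]])
E
```

```text
time_s: 29.92
position: [0.4357, 0.1499, 0.2274]
tool_rot: [[-0.639, 0.77, 0.0], [0.77, 0.639, -0.0], [-0.0, 0.0, -1.0]]
contact_force: [-0.4, 0.2, -1.6]
gripper_width: 0.0187
time_s: 30.68
position: [0.4349, 0.1495, 0.2065]
tool_rot: [[-0.0, 1.0, -0.002], [1.0, 0.0, -0.001], [-0.001, -0.002, -1.0]]
contact_force: [0.3, -0.7, -2.0]
gripper_width: 0.0195
[array([288.32581486, 181.79406262])]
```

View pics/w22.png

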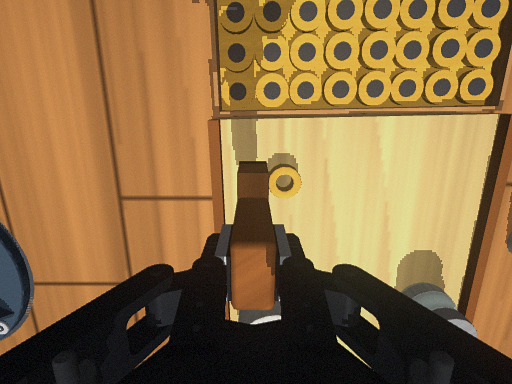

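```bash
python3 -m inch '[[[0,-0.3,0,0,0,0,0],[0,0,3,0,0,0,0],[0,0,2,0,0,0,0],[0,0,0.9,0,0,0,0],[0,0,0,0,0,0,0],[0,0.5,0,0,0,0,0],[0,1.0,0,0,0,0,0],[0,1.2,0,0,0,0,0],[0,1.3,0,0,0,0,0],[0,0,0,0,0,0,0]]]'
python3 - <<'E'
from h import *
cv2.imwrite("pics/w23.png",read_camera("wrist")[:,:,::-1])
E
```

```text
time_s: 31.98
position: [0.4739, 0.1498, 0.1481]
tool_rot: [[0.001, 1.0, 0.0], [1.0, -0.001, -0.0], [-0.0, 0.0, -1.0]]
contact_force: [0.3, -0.3, -1.1]
gripper_width: 0.0192
```

View pics/w23.png

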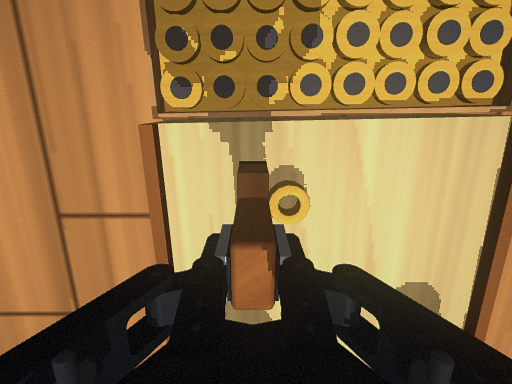

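```bash
python3 -m inch '[[[0,1.0,0,0,0,0,0],[0,1.3,0,0,0,0,0],[0,1.3,0,0,0,0,0],[0,0.7,0,0,0,0,0],[0,0.4,0,0,0,0,0],[0,0,0,0,0,0,0],[0,-0.6,0,0,0,0,0],[0,0,-4,0,0,0,0],[0,0,-2,0,0,0,0],[0,0,0,0,0,-10,0]]]'
python3 -m inch '[[[0,0,0,0,0,-10,0],[0,0,0,0,0,-10,0],[0,0,0,0,0,-10,0],[0,0,0,0,0,-10,0],[0,0,0,0,0,-10,0],[0,0,0,0,0,-10,0],[0,0,0,0,0,-10,0],[0,0,0,0,0,-10,0],[-3.2,4,0,0,0,0,0],[0,0,0,0,0,0,0]]]'
python3 - <<'E'
from h import *
i=camera_info("wrist")
cv2.imwrite("pics/w24.png",read_camera("wrist")[:,:,::-1])
print([proj("wrist",p,i) for p in [(.547,.155,.086)]])
E
```

```text
time_s: 33.28
position: [0.5138, 0.1501, 0.2103]
tool_rot: [[-0.177, 0.984, 0.003], [0.984, 0.177, 0.001], [0.0, 0.003, -1.0]]
contact_force: [-1.1, -0.7, -1.4]
gripper_width: 0.0195
time_s: 34.52
position: [0.5465, 0.1917, 0.2079]
tool_rot: [[-1.0, -0.001, 0.001], [-0.001, 1.0, 0.001], [-0.001, 0.001, -1.0]]
contact_force: [-0.3, -0.9, -1.1]
gripper_width: 0.0193
[array([213.48137153, 185.17284531])]
```

View pics/w24.png

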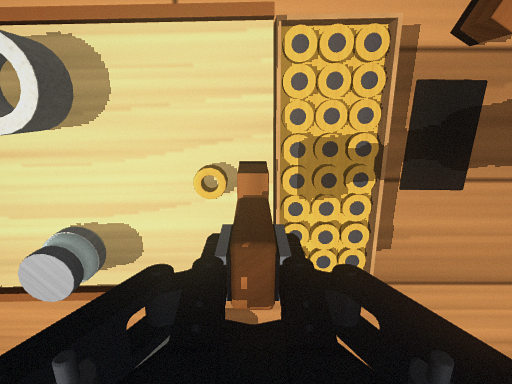

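```bash
python3 -m inch '[[[0,0,3,0,0,0,0],[0,0,2,0,0,0,0],[0,0,1,0,0,0,0],[0,0,0,0,0,0,0],[0,-0.6,0,0,0,0,0],[0,-1.2,0,0,0,0,0],[0,-1.4,0,0,0,0,0],[0,-1.4,0,0,0,0,0],[0,0,0,0,0,0,0]]]'
python3 - <<'E'
from h import *
cv2.imwrite("pics/w25.png",read_camera("wrist")[:,:,::-1])
E
```

```text
time_s: 35.7
position: [0.5454, 0.1423, 0.1484]
tool_rot: [[-1.0, 0.002, -0.0], [0.002, 1.0, -0.001], [0.0, -0.001, -1.0]]
contact_force: [0.4, -0.2, -1.8]
gripper_width: 0.0197
```

View pics/w25.png

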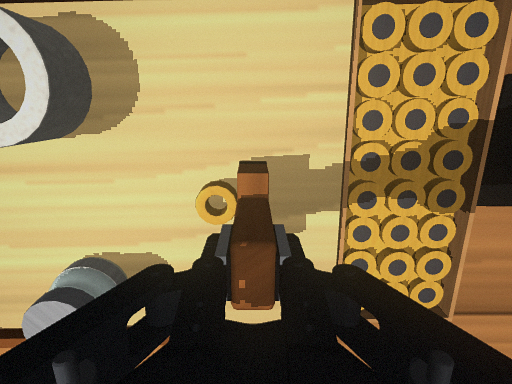

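b1 is at (215,203), seated against the blade. I'll continue the push.

```bash
python3 -m inch '[[[-0.1,-0.8,0,0,0,0,0],[0,-1.4,0,0,0,0,0],[0,-1.4,0,0,0,0,0],[0,-1.4,0,0,0,0,0],[0,-1.4,0,0,0,0,0],[0,-1.4,0,0,0,0,0],[0,-1.4,0,0,0,0,0],[0,-1.4,0,0,0,0,0],[0,-1.4,0,0,0,0,0],[0,-1.4,0,0,0,0,0]]]'
python3 -m inch '[[[0,-1.4,0,0,0,0,0],[0,-1.4,0,0,0,0,0],[0,-1.4,0,0,0,0,0],[0,-1.4,0,0,0,0,0],[0,-1.4,0,0,0,0,0],[0,-1.4,0,0,0,0,0],[0,-1.4,0,0,0,0,0],[0,-1.4,0,0,0,0,0],[0,-1.4,0,0,0,0,0],[0,-1.4,0,0,0,0,0]]]'
python3 - <<'E'
from h import *
cv2.imwrite("pics/w26.png",read_camera("wrist")[:,:,::-1])
E
```

```text
time_s: 37.0
position: [0.5465, 0.0089, 0.1483]
tool_rot: [[-1.0, 0.0, -0.0], [0.0, 1.0, -0.0], [0.0, -0.0, -1.0]]
contact_force: [0.4, 0.4, -1.4]
gripper_width: 0.0195
time_s: 38.25
position: [0.5464, -0.1312, 0.1483]
tool_rot: [[-1.0, 0.0, -0.0], [0.0, 1.0, -0.0], [0.0, -0.0, -1.0]]
contact_force: [0.4, -0.2, -1.4]
gripper_width: 0.0194
```

View pics/w26.png

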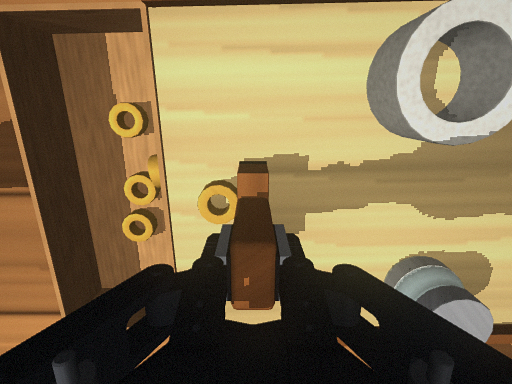

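```bash
python3 -m inch '[[[0,-1.4,0,0,0,0,0],[0,-1.4,0,0,0,0,0],[0,-1.4,0,0,0,0,0],[0,-1.4,0,0,0,0,0],[0,-1.2,0,0,0,0,0],[0,-0.8,0,0,0,0,0],[0,-0.5,0,0,0,0,0],[0,0,0,0,0,0,0],[0,0,-4,0,0,0,0],[0,0,-4,0,0,0,0]]]'
python3 -m inch '[[[0,4,0,0,0,0,0],[0,4,0,0,0,0,0],[0,0,0,0,0,0,0]]]'
python3 - <<'E'
from h import *
cv2.imwrite("pics/w27.png",read_camera("wrist")[:,:,::-1])
cv2.imwrite("pics/s27.png",read_camera("scene")[:,:,::-1])
crop("pics/s27.png","pics/c27s.png",120,105,200,195,6)
E
```

```text
time_s: 39.55
position: [0.5461, -0.2107, 0.229]
tool_rot: [[-1.0, -0.0, -0.001], [-0.0, 1.0, 0.0], [0.001, 0.0, -1.0]]
contact_force: [0.8, 0.2, -1.2]
gripper_width: 0.0196
time_s: 39.92
position: [0.5463, -0.1286, 0.2287]
tool_rot: [[-1.0, -0.003, 0.0], [-0.003, 1.0, 0.0], [-0.0, 0.0, -1.0]]
contact_force: [-0.1, -0.8, -1.2]
gripper_width: 0.0192
```

View pics/w27.png

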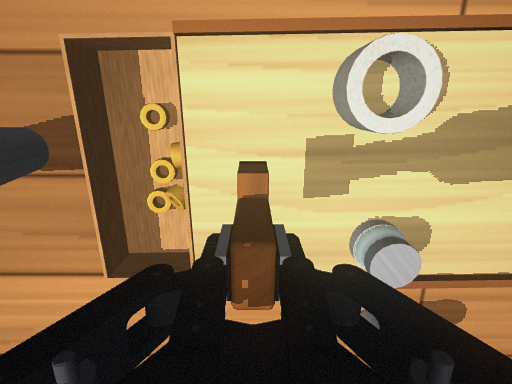

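View pics/c27s.png

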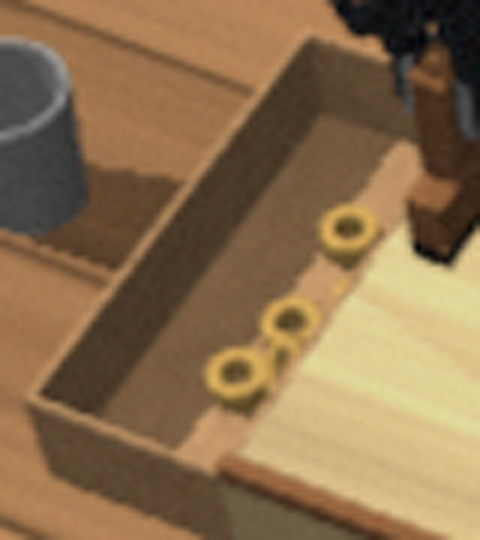

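All five are now in the carton (wrist view): three flat at (153,117), (163,170) and (160,202), one on edge at (176,152), one leaning at (177,197). The board is empty apart from tape and jar. I'll take the sweep back to the mat.

```bash
python3 - <<'E'
from h import *
crop("pics/w27.png","pics/c27w.png",50,20,210,290,2)
E
python3 -m inch '[[[0,3,0,0,0,0,0],[0,5.7,0,0,0,0,0],[0.7,5.7,0,0,0,0,0],[0.7,5.7,0,0,0,0,0],[0.7,5.7,0,0,0,0,0],[0.7,5.7,0,0,0,0,0],[0.7,5.7,0,0,0,0,0],[0.8,5.7,0,0,0,0,0],[0.8,5.7,0,0,0,0,0],[0,5.7,0,0,0,0,0]]]'
python3 -m inch '[[[0,0,0,0,0,9,0],[0,0,0,0,0,9,0],[0,0,0,0,0,0,0],[0,0,4,0,0,0,0],[0,0,4,0,0,0,0],[0,0,2,0,0,0,0],[0,0,0,0,0,0,0],[0,0,0,0,0,0,0]]]'
python3 - <<'E'
from h import *
i=camera_info("wrist")
cv2.imwrite("pics/w28.png",read_camera("wrist")[:,:,::-1])
E
```

```text
time_s: 41.28
position: [0.4957, 0.413, 0.2284]
tool_rot: [[-1.0, 0.001, 0.0], [0.001, 1.0, -0.0], [-0.0, -0.0, -1.0]]
contact_force: [2.0, 0.2, -0.8]
gripper_width: 0.0193
time_s: 42.28
position: [0.4963, 0.4118, 0.1293]
tool_rot: [[-0.951, 0.308, 0.001], [0.308, 0.951, 0.001], [-0.001, 0.001, -1.0]]
contact_force: [0.1, 0.3, -1.1]
gripper_width: 0.0188
```

View pics/w28.png

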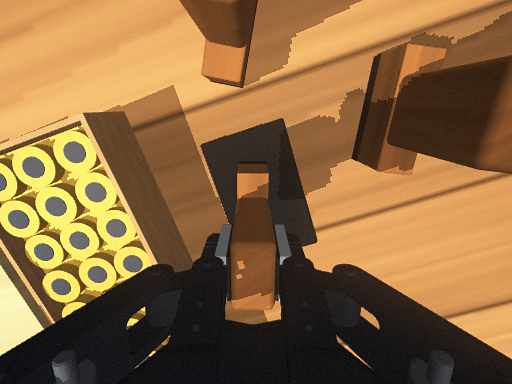

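View pics/c27w.png

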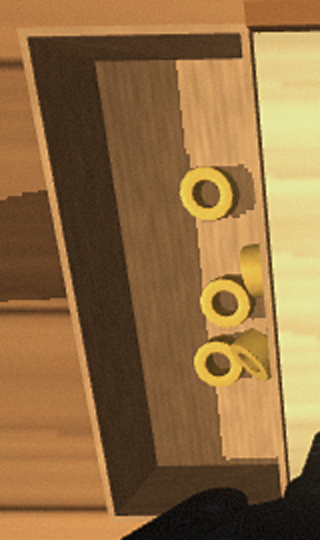

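The sweep is over the mat with its block end at (252,180). The carton crop shows all five inside and below the rim. Lowering now.

```bash
python3 -m inch '[[[0,0,2.5,0,0,0,0],[0,0,1.5,0,0,0,0],[0,0,0.7,0,0,0,0],[0,0,0.15,0,0,0,0],[0,0,0,0,0,0,0],[0,0,0,0,0,0,0]]]'
python3 -m inch '[[[0,0,0.1,0,0,0,0],[0,0,0,0,0,0,0],[0,0,0,0,0,0,0]]]'
```

```text
time_s: 43.08
position: [0.4959, 0.412, 0.0804]
tool_rot: [[-0.951, 0.309, 0.001], [0.309, 0.951, 0.001], [-0.001, 0.001, -1.0]]
contact_force: [-0.9, 0.7, -2.1]
gripper_width: 0.0198
time_s: 43.45
position: [0.4958, 0.412, 0.0794]
tool_rot: [[-0.951, 0.309, 0.001], [0.309, 0.951, 0.001], [-0.001, 0.001, -1.0]]
contact_force: [-0.3, -0.5, 4.9]
gripper_width: 0.0195
```

Contact at the original height (+5 N), so the sole is on the mat. Releasing gently, then going straight up.

```bash
python3 -m inch '[[[0,0,0,0,0,0,0.35],[0,0,0,0,0,0,0.5],[0,0,0,0,0,0,0.8],[0,0,0,0,0,0,1],[0,0,0,0,0,0,1],[0,0,0,0,0,0,1],[0,0,-1,0,0,0,1],[0,0,-3,0,0,0,1],[0,0,-4,0,0,0,1],[0,0,-4,0,0,0,1]]]' 20
python3 -m inch '[[[0,0,-4,0,0,0,1],[0,0,0,0,0,0,1],[0,0,0,0,0,0,1]]]'
python3 - <<'E'
from h import *
i=camera_info("wrist")
cv2.imwrite("pics/w29.png",read_camera("wrist")[:,:,::-1])
cv2.imwrite("pics/s29.png",read_camera("scene")[:,:,::-1])
cv2.imwrite("pics/t29.png",read_camera("top")[:,:,::-1])
crop("pics/w29.png","pics/c29w.png",180,80,340,260,3)
crop("pics/t29.png","pics/c29t.png",175,100,415,260,3)
np.save("wi.npy",i["cam_to_world"]);print(observe()["position"])
E
```

```text
time_s: 44.7
position: [0.4955, 0.4117, 0.2007]
tool_rot: [[-0.951, 0.309, 0.0], [0.309, 0.951, 0.0], [-0.0, 0.0, -1.0]]
contact_force: [1.2, 0.6, 0.2]
gripper_width: 0.0858
time_s: 45.08
position: [0.4954, 0.4117, 0.2388]
tool_rot: [[-0.951, 0.309, 0.0], [0.309, 0.951, -0.0], [-0.0, -0.0, -1.0]]
contact_force: [-0.3, 0.7, 0.2]
gripper_width: 0.0851
[0.49509343 0.41141506 0.2375799 ]
```

View pics/c29w.png

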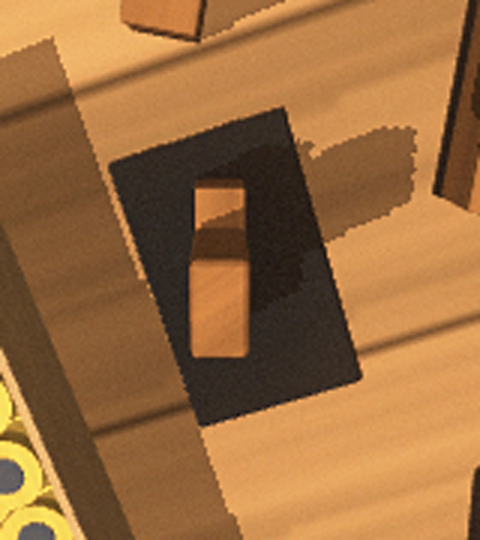

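View pics/s29.png

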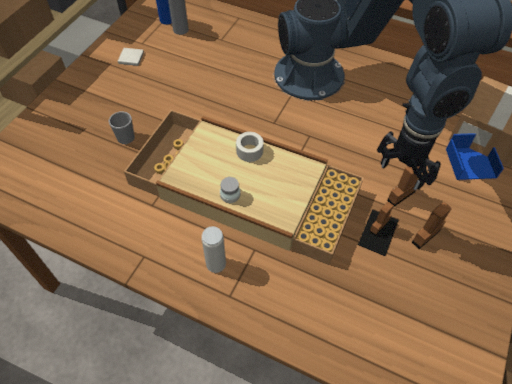

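View pics/c29t.png

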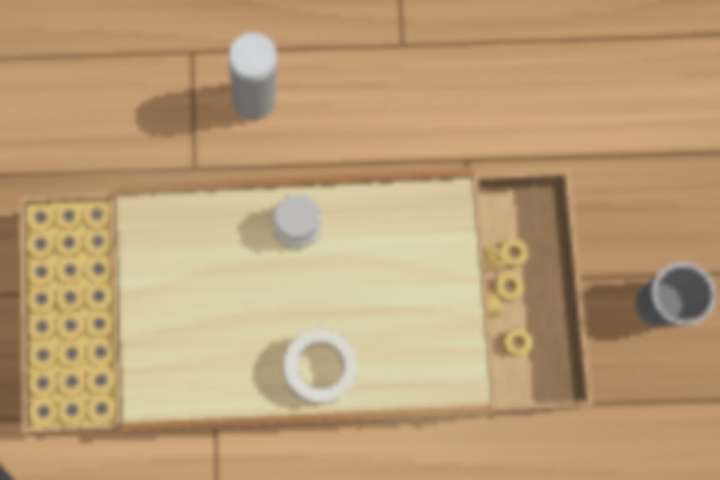

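The sweep stands upright on the mat with the jaws clear. All five bushings are in the carton, and tape, jar, can and cup look unmoved. Handing in.

```bash
python3 -c "
from station import *
hand_in()"
```

```text
the job is handed in; nothing more can be done
```

I swept all five bushings into the empty carton, stood the sweep back on its mat, and handed the job in at about 45 s of the 72 s allowed. The hand-in gave no verdict.

- **Bushings:** In the last top and wrist views all five are inside the carton and look below its rim. Three lie flat, one stands on edge against the near wall, and one leans beside it. I judged those last two by eye and did not measure them. The gripper stayed on the sweep's handle throughout, and no view showed it near a bushing.
- **Sweep:** It stands upright at about (0.495, 0.412), roughly 15 mm (x) and 6 mm (y) from the mat's centre. The sole met the mat at its original height with about 5 N.
- **Other objects:** Tape, jar, can and cup look unmoved in the last pictures; I compared these by eye, not by measurement. The gripper is open and clear above the sweep.
- **Disagreement:** The three cameras differed by up to about 7 mm on x positions and less on y. I set the lane between tape and jar by averaging the views, and none of the pushes touched anything else.

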